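# Photograph a dental cast with a two-stage release

### The arm

A 7-joint arm with a two-finger parallel gripper is mounted at the origin on the work surface. World frame = base frame: x ahead of the robot, y to its left, z up, the work surface at z = 0. Lengths are in m, angles in rad, forces in N, time in s.
With the tool pointing down it reaches from about 0.4 to 0.85 m from the base axis. Payload 10.4 kg.
Tool frame: the origin (TCP) lies between the finger pads; the fingertips stand 19 mm ahead of it and the grasp point (between the pads) is the TCP; z points along the fingers, x is the direction in which the jaws open and shut, and the axes are right-handed (so a half turn about z gives the same grasp; the last joint's range is limited). The gripper opens to 87 mm and grips with 3 to 60 N. Pads are 19 mm wide; open, the fingers measure 117 mm over their backs; the gripper's body (75 mm by 190 mm) begins 51 mm behind the grasp point.
Start: joints at [1.223, 0.332, -0.065, 1.46, 0.022, 1.35, -0.088], TCP at [0.199, -0.592, 0.242] pointing down, gripper open.
Joint ranges: [-2.6, 2.6], [-0.5, 2.12], [-1.47, 1.34], [0.16, 2.42], [-1.27, 4.41], [0.06, 2.06], [-2.6, 2.6]. Speed limits (rad/s): [2.22, 2.22, 2.79, 2.79, 3.14, 3.14, 3.14].

### API

Orientations are given as a unit quaternion [x, y, z, w].
In Python, from bench import * gives the robot as it stands.
- The arm moves only by the tool step_arm, never from a script. Its argument "commands" is a list of rows, each a list of 6 numbers: the shift along the tool's x, y, z in m, then the turn, a rotation vector about the tool's x, y, z in rad. In form: [[tx, ty, tz, rx, ry, rz], ...]. A call has 1 to 12 rows; each row shifts and turns the commanded pose from where the row before left it, along the tool's axes as they then stand; what a row does not reach is not made up. A row lasts 1/10 s, in which the tool goes at most 50 mm and 8.59 degrees, less where a joint would pass 70% of its speed; a pose out of reach is approached as far as the arm can. A call with a gripper value outside its range is refused whole. "gripper" is the opening, from 0 (shut) to 1 (fully open), set as the call begins (left out, the last holds). The fingers move at their own pace and stop on an object; "grip_force" is the grip in N (left out, the last holds). Time passes only in rows, so rows that do not move let the fingers close. It gives the time, the measured TCP pose, the force and the opening at its end, in the units of the state.
- read_state(): the state, without advancing time (a new reading comes with each control period).
- camera(name): name is "side" or "top" or "wrist"; returns the picture (400x640x3 uint8, red, green, blue); there is no depth.
- get_calibration(name): a dict with "fx", "fy", "cx", "cy" (pixels), "k1" (the pictures are not rectified: a ray, as slopes to the right and down, at radius r is drawn at 1 + k1 r^2 times it, then the intrinsics apply), "R" (3x3) and "t" (3): a world point X has camera coordinates R X + t. Camera axes: x right, y down, z forward; pixel columns grow to the right and rows downward; lengths in m; the calibration is good to about 2 mm. A picture is of the moment at which its call begins: read the wrist's pose just before it. get_calibration takes no time and is no camera call; for the wrist camera it gives the pose at the moment of the call.
- close_job(): hands the job in, once; it reports no verdict.
The state is a dict: "time": time; "joint_positions": joint angles; "joint_vel": joint speeds; "joint_torque": joint torques, N m; "ee_pos": TCP position; "eef_rot": TCP orientation; "ft_force": force on the tool from outside, world axes, zero at the start; "torque": the same for the moment, N m; "width": finger opening in m.
Only numpy, scipy, OpenCV 4.12 (cv2) and the standard library are available. Lean on these libraries where they do the work, as an engineer would, in place of code of your own. Each camera call takes 0.05 s, during which the arm holds its last target. There are 200 camera calls.

### The job

Set up and take the record photograph of the stone dental cast: move the jar and the impression tray right off the black board (the jar stays standing), then slide the cast by its base along the board, never lifting it as the stone is still fresh, until it sits centred on the white cross with its front teeth squarely facing the lens. Then press the camera's release button half-way to its first click and hold it there for a good second so that the camera can focus, press it fully home, and let it come up again. Do not fire before the shot is set up like this, do not knock the lens, and leave the other things on the bench where they are.

Things in the scene. Friction and masses are not known exactly. Their poses are not given: they have to be found in the camera images.
- board: Photo stand, fixed to the bench: black board 200 x 420 mm, 4 mm thick, with a camera on a low stand at its +y end. Origin at bench level; in this frame the board spans x -100..100, y -320..100 mm, +y points to the camera, +x away from the robot. Stand foot x -75..75, y 195..355 mm. Camera body 132 wide (x), 52 deep, 82 high, centred at y 275, underside 49 mm up, nose down 0.17 rad.
- mark (a point): Centre of the white tape cross on the board's upper surface (4 mm above the bench), on the lens axis, 185 mm in front of the lens; four more strips of white tape lie about 60 mm out from it.
- lens: The camera's lens. Origin at the centre of its front, about 68 mm above the bench; +y points back along the lens to the camera body. Its front end is a ring flash, 92 mm across and 24 mm deep; behind that the lens is 75 mm thick, 120 mm long in all.
- button_top (a point): Centre of the top of the release button: a domed bare-metal disc 20 mm across, 13 mm proud of the camera's right-hand grip (the camera's corner nearest the robot and the lens). Nothing higher stands near but the prism hump (54 mm wide in the middle of the camera's top, 12 mm higher, 26 mm away on the +x side). Its stroke leans 0.17 rad from vertical; pressing straight down works.
- half_press (a joint): First stage of the button: 0 when up, 0.003 m at the first click. It gives from 1 N and reaches the click at 2.5 N; then the button stands firm until the push exceeds 9 N. Springs back when let go.
- full_press (a joint): Second stage: 0 to 0.003 m (fully home). It starts to give at 9 N and is home at 12 N, the first stage staying down meanwhile. Springs back when let go.
- cast_centre (a point): The cast: pale stone model of a dental arch, about 220 g, 78 mm wide (x), 72 deep (y), 41 high; point at its centre, 20 mm above its underside. +y is its front (front teeth); the heel at -y is a flat upright face; sides parallel for the rear 44 mm, then tapering to a 36 mm wide front. Base 22 mm high. Friction about 0.6. It starts beyond the mark as seen from the lens, turned up to 0.45 rad.
- jar_centre (a point): Round white jar with lid, 60 mm across, 75 mm high, about 200 g; point on its axis half-way up. It starts on the black board, in the shot.
- tray_centre (a point): Steel dental impression tray: bowl 70 mm wide (y), 66 long (x), 20 high, closed by a 16 mm high palate, and a flat handle 16 mm wide; about 90 g. Point on its centre line, 10 mm above its underside, 31 mm from the straight heel at +x; the bowl's round front lies 35 mm, the handle's end 73 mm towards -x (handle 15 to 18 mm up). It starts on the black board, in the shot, heel away from the robot.
- spray_bottle: Bystander: white bottle, 60 mm across, 150 mm high. Origin at the centre of its underside.
- grease_tub: Bystander: tub with a blue lid, 72 mm across, 95 mm high. Origin at the centre of its underside.
- mixing_bowl: Bystander: mixing bowl, 116 mm across, 65 mm high. Origin at the centre of its underside.
- shade_guide: Bystander: tooth shade guide, a flat bar 200 mm long (y), with tabs reaching to 43 mm on its -x side, 12 mm on the other, 11 mm high. Origin under the bar's centre.
- spatula: Bystander: spatula lying down, 200 mm long along x. Origin at the centre of its underside.
- mirror_pot: Bystander: steel pot with dental mirrors, 72 mm across, 175 mm high. Origin at the centre of its underside.
Mind the look-alikes: they are no part of the job. Leave any purple look-alike of the part that bears cast_centre alone.

How it is judged:
On the way, in this order (a step that is already met when the one before it is completed fails the run):
1. the jar and the impression tray are off the board and the cast sits on the cross, facing the lens ((x of jar_centre in the frame of board below -0.122 m or x of jar_centre in the frame of board above 0.122 m or y of jar_centre in the frame of board below -0.342 m or y of jar_centre in the frame of board above 0.122 m) and (x of tray_centre in the frame of board below -0.125 m or x of tray_centre in the frame of board above 0.125 m or y of tray_centre in the frame of board below -0.345 m or y of tray_centre in the frame of board above 0.125 m) and horizontal distance between cast_centre and mark below 0.015 m and angle between the y axis of cast_centre and the y axis of board, either way round below 0.21 rad), for 0.3 s.
2. the release button is held at its first click, not beyond, for 0.6 s with the shot still set up (value of joint half_press above 0.0021 m and value of joint full_press below 0.0008 m and horizontal distance between cast_centre and mark below 0.015 m and angle between the y axis of cast_centre and the y axis of board, either way round below 0.21 rad), for 0.6 s.
3. the release button is pressed fully home with the shot still set up (all of step 1 and value of joint full_press above 0.0021 m), for 0.05 s.
At the end, for the whole second after the job is handed in: The jar (upright) and the impression tray are off the board (centres at least 22 and 25 mm outside its edge); the cast stands on the board with its centre within 15 mm of the cross and its front within 0.21 rad of the lens direction; the release button has come up again (both stages under 0.8 mm) (all of step 1 and angle between jar_centre's own z axis and vertical below 0.15 rad and angle between cast_centre's own z axis and vertical below 0.1 rad and value of joint each of half_press, full_press below 0.0008 m); the robot touches nothing.
It fails at once if the button is pressed into its second stage before the jar and tray are off the board and the cast is on the cross facing the lens (value of joint full_press above 0.0015 m and not ((x of jar_centre in the frame of board below -0.122 m or x of jar_centre in the frame of board above 0.122 m or y of jar_centre in the frame of board below -0.342 m or y of jar_centre in the frame of board above 0.122 m) and (x of tray_centre in the frame of board below -0.125 m or x of tray_centre in the frame of board above 0.125 m or y of tray_centre in the frame of board below -0.345 m or y of tray_centre in the frame of board above 0.125 m) and horizontal distance between cast_centre and mark below 0.015 m and angle between the y axis of cast_centre and the y axis of board, either way round below 0.21 rad)).
It fails at once if the cast is lifted more than 10 mm off the board or tipped (z of cast_centre in the frame of board above 0.034 m or angle between cast_centre's own z axis and vertical above 0.25 rad).
It fails at once if the jar is knocked over (angle between jar_centre's own z axis and vertical above 0.6 rad).
It fails at once if the lens or its flash is knocked (more than 10 N) (contact force between anything else and lens above 10 N).
It fails at once if a bystander is moved more than 25 mm (distance of any of spray_bottle, grease_tub, mixing_bowl, shade_guide, spatula, mirror_pot from where it was at the start of the episode above 0.025 m).
It also fails if it takes over 64 s, if anything falls off the work surface, if the arm or the gripper's body presses on something with over 40 N, if the wrist force passes 120 N, or if a joint passes its speed limit or range.

## Working session

There is one attempt and no reset: what is moved stays moved. The work goes in short steps, Python scripts to look and compute and a tool call to move; the robot and the scene stay as the last step left them, time stands still between calls to the robot, and variables do not carry over. Pictures are saved under pics/ and viewed, on a budget of 10 in all, crops included, one or two more only if the job needs it, and the job is handed in when it is done.

Besides the shell and the picture viewer there is one more tool, called after "Call:" as name([rows], argument=value, ...), one row to a line, values as JSON. step_arm: Moves the arm, as the interface text tells. Its arguments: {"type":"object","properties":{"commands":{"type":"array","items":{"type":"array","items":{"type":"number"}}},"gripper":{"type":"number"},"grip_force":{"type":"number"}},"required":["commands"]}

```bash
mkdir -p pics; ls; cat > h.py <<'E'
from bench import *
import numpy as np, cv2
from scipy.spatial.transform import Rotation as Ro
def snap(n,f):
    im=np.ascontiguousarray(camera(n)[:,:,::-1]); cv2.imwrite('pics/'+f,im); return im
def ray(c,uv):
    d=np.array([(uv[0]-c['cx'])/c['fx'],(uv[1]-c['cy'])/c['fy']]); s=d.copy()
    for _ in range(20): s=d/(1+c['k1']*(s@s))
    R=np.array(c['R']);t=np.array(c['t'])
    return -R.T@t, R.T@np.array([s[0],s[1],1])
def atz(c,uv,z):
    o,d=ray(c,uv); return o+d*(z-o[2])/d[2]
def proj(c,X):
    p=np.array(c['R'])@np.array(X)+np.array(c['t']); s=p[:2]/p[2]; s=s*(1+c['k1']*(s@s))
    return np.array([c['fx']*s[0]+c['cx'],c['fy']*s[1]+c['cy']])
E
python3 - <<'E'
from h import *
for n in ['top','side']:
    snap(n,n+'1.png'); print(n,get_calibration(n))
s=read_state();print({k:np.round(v,3) for k,v in s.items()})
E
```

```text
pics
top {'fx': 385.04512160463366, 'fy': 385.04512160463366, 'cx': 316.5585826599791, 'cy': 200.0806963387619, 'k1': -0.07941960968438493, 'R': array([[-0.02231477, -0.99916179,  0.03431875],
       [-0.99548231,  0.01903762, -0.09301901],
       [ 0.09228769, -0.03623941, -0.9950727 ]]), 't': array([-0.05672782,  0.57179703,  0.90293952])}
side {'fx': 379.5972685337251, 'fy': 379.5972685337251, 'cx': 316.3405464285052, 'cy': 196.6026126171124, 'k1': -0.004776465529005995, 'R': array([[ 0.94030039, -0.3402495 ,  0.00808975],
       [-0.25709875, -0.72568173, -0.63818983],
       [ 0.22301435,  0.59801028, -0.76983654]]), 't': array([-0.54756465,  0.18774225,  1.02462652])}
{'time': np.float64(0.1), 'joint_positions': array([ 1.223,  0.333, -0.065,  1.461,  0.022,  1.35 , -0.089]), 'joint_vel': array([-0.   , -0.001,  0.   , -0.002, -0.   ,  0.003,  0.001]), 'joint_torque': array([ 2.0000e-03, -6.2454e+01,  2.5000e-02, -3.9072e+01, -6.1000e-02,
        3.7000e-02,  0.0000e+00]), 'ee_pos': array([ 0.199, -0.592,  0.241]), 'eef_rot': array([ 0.812, -0.583, -0.001, -0.   ]), 'ft_force': array([0.323, 0.36 , 0.862]), 'torque': array([0.019, 0.022, 0.066]), 'width': np.float64(0.087)}
```

View pics/top1.png

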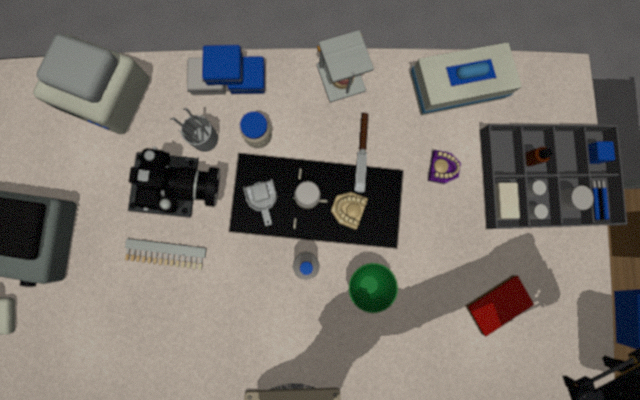

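View pics/side1.png

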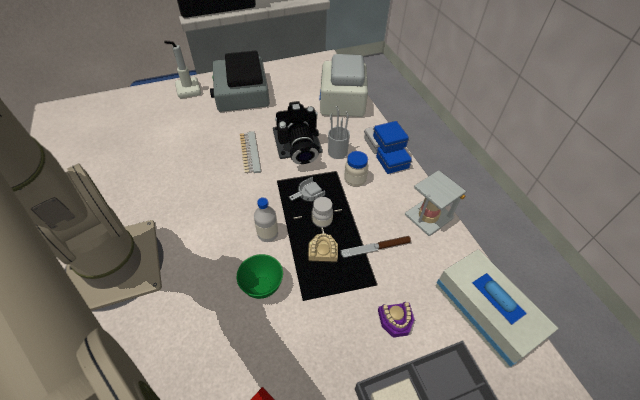

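The top view shows the board with corners at about (237,155), (403,170), (397,247) and (231,232). On it are the tray at (262,198), the jar at (307,194) and the pale cast at (350,210). The camera is at (175,183). Look-alikes for the cast: the purple arch at (444,166), which I leave alone; the pale cast at (350,210) is the one I want. Next is a metric close crop to check this.

```bash
cat > ortho.py <<'E'
from h import *
import sys
def board(im,c):
    h=cv2.inRange(im,(0,0,0),(45,45,45)); 
    return h
def ortho(im,c,z,x0,x1,y0,y1,s):
    # row down = -x, col right = -y ; s px per m
    xs=x1-np.arange(int((x1-x0)*s))/s; ys=y1-np.arange(int((y1-y0)*s))/s
    Y,X=np.meshgrid(ys,xs); P=np.stack([X,Y,0*X+z],-1)@np.array(c['R']).T+np.array(c['t'])
    q=P[...,:2]/P[...,2:]; q=q*(1+c['k1']*(q**2).sum(-1,keepdims=True))
    return cv2.remap(im,(c['fx']*q[...,0]+c['cx']).astype('f4'),(c['fy']*q[...,1]+c['cy']).astype('f4'),cv2.INTER_CUBIC)
E
python3 - <<'E'
from ortho import *
c=get_calibration('top'); im=cv2.imread('pics/top1.png')
for uv in [(237,155),(403,170),(397,247),(231,232)]: print(uv,atz(c,uv,.004).round(3))
x0,x1,y0,y1=.36,.74,-.28,.36
o=ortho(im,c,.004,x0,x1,y0,y1,1200)
for k in range(7):
    y=.3-.1*k; cv2.putText(o,f'{y:.1f}',(int((y1-y)*1200),12),0,.4,(0,0,255)); cv2.line(o,(int((y1-y)*1200),15),(int((y1-y)*1200),25),(0,0,255))
for x in (.4,.5,.6,.7): r=int((x1-x)*1200); cv2.line(o,(0,r),(10,r),(0,0,255)); cv2.putText(o,f'{x:.1f}',(12,r+4),0,.4,(0,0,255))
cv2.imwrite('pics/o1.png',o); print(o.shape)
E
```

```text
(237, 155) [0.69  0.127 0.004]
(403, 170) [ 0.645 -0.29   0.004]
(397, 247) [ 0.452 -0.266  0.004]
(231, 232) [0.498 0.142 0.004]
(456, 768, 3)
```

View pics/o1.png

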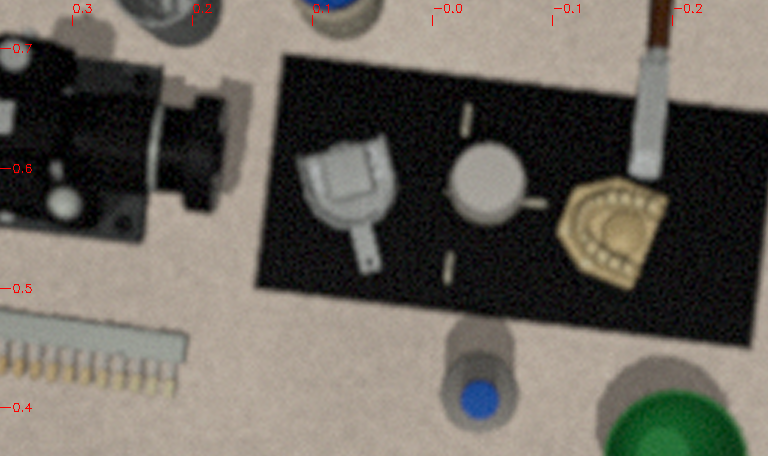

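The crop confirms the pale cast at ortho (612,235), with its heel to the right. The jar lid is at (488,182), and the tray handle's end is at (370,270). The tape strips at (467,120), (448,268) and (535,203) put the cross near (457,194). The spatula blade's tip touches the cast's +x side at (645,175). Next I fit the poses and overlay them.

```bash
cat > fit.py <<'E'
from ortho import *
from scipy.optimize import minimize
CP=np.array([(-39,-36),(39,-36),(39,8),(18,36),(-18,36),(-39,8)])/1000
def rot(a): return np.array([[np.cos(a),-np.sin(a)],[np.sin(a),np.cos(a)]])
def hull(c,poly,zs,sc=1):
    p=np.array([proj(c,(*q,z)) for z in zs for q in poly]); return cv2.convexHull((p*sc).astype('f4'))[:,0]
def o2w(c,px,z=.004): # ortho px -> world at z
    return atz(c,proj(c,(.74-px[1]/1200,.36-px[0]/1200,.004)),z)
def fitcast(ims,x0):
    """ims: list of (im,calib); yellow-mask IoU"""
    S=4; M=[]
    for im,c in ims:
        h=cv2.cvtColor(cv2.medianBlur(cv2.resize(im,None,fx=S,fy=S,interpolation=cv2.INTER_CUBIC),5),cv2.COLOR_BGR2HSV)
        m=cv2.inRange(h,(12,55,90),(32,255,255)); u=proj(c,(x0[0],x0[1],.02))*S
        w=np.zeros_like(m); cv2.circle(w,tuple(int(v) for v in u),60*S,255,-1); m&=w
        n,l,st,_=cv2.connectedComponentsWithStats(m); k=1+np.argmax(st[1:,4]); m=(l==k)*np.uint8(255)
        M.append(cv2.morphologyEx(m,cv2.MORPH_CLOSE,np.ones((25,25))))
    def cost(v,full=False):
        P=CP@rot(v[2]).T+v[:2]; T=(CP*.93)@rot(v[2]).T+v[:2]; s=0
        for (im,c),m in zip(ims,M):
            g=np.zeros_like(m); pts=np.array([proj(c,(*q,z)) for Q,zz in((P,(.004,.026)),(T,(.042,))) for z in zz for q in Q])*S
            cv2.fillConvexPoly(g,cv2.convexHull((pts*16).astype('i4')),255,shift=4)
            s+=1-np.sum((g>0)&(m>0))/np.sum((g>0)|(m>0))
        return s/len(ims)
    x0=np.array(x0)
    best=min((minimize(cost,x0+[0,0,d],method='Nelder-Mead',options=dict(initial_simplex=x0+[0,0,d]+np.array([[0,0,0],[.008,0,0],[0,.008,0],[0,0,.15]]))) for d in(-.2,0,.2)),key=lambda r:r.fun)
    return best.x,best.fun
E
python3 - <<'E'
from fit import *
ct=get_calibration('top');cs=get_calibration('side'); im=cv2.imread('pics/top1.png');ims=cv2.imread('pics/side1.png')
print('cams',(-ct['R'].T@ct['t']).round(3),(-cs['R'].T@cs['t']).round(3))
o=cv2.imread('pics/o1.png'); g=cv2.medianBlur(cv2.cvtColor(o,6),7); m=(g<70).astype('u1'); m[:, :240]=0
n,l,st,_=cv2.connectedComponentsWithStats(m);k=1+np.argmax(st[1:,4]); ptsm=np.argwhere(l==k)[:,::-1].astype('f4')
r=cv2.minAreaRect(ptsm); B=cv2.boxPoints(r); print('board px',B.round(),np.array(r[1])/1200); bw=[np.round([.74-b[1]/1200,.36-b[0]/1200],4) for b in B]; print(bw)
for nm,px,z in [('mark',(457.5,194),.004),('jar',(488,181),.079),('strR',(535,203),.004),('hEnd',(370,270),.021),('hRoot',(360,225),.021),('heelL',(301,158),.024),('heelR',(383,138),.024),('bowlfront',(350,228),.024),('spray',(479,399),.15),('spatip',(643,178),.006),('lensfront',(215,152),.068)]: print(nm,o2w(ct,px,z).round(4))
x0=(.54,-.15,-.35)
for L in ([(im,ct)],[(ims,cs)],[(im,ct),(ims,cs)]): print('cast',fitcast(L,x0))
v,_=fitcast([(im,ct),(ims,cs)],x0)
# composite
def draw(im,c,b,S):
    q=cv2.resize(im,None,fx=S,fy=S,interpolation=cv2.INTER_CUBIC)
    P=CP@rot(v[2]).T+v[:2]
    for z in(.004,.026): cv2.polylines(q,[(np.array([proj(c,(*p,z)) for p in P])*S).astype(int)],True,(0,0,255))
    return q[b[1]*S:b[3]*S,b[0]*S:b[2]*S]
A=draw(im,ct,(120,140,380,240),3);C=draw(ims,cs,(250,90,383,280),3)
C=cv2.copyMakeBorder(C[:, :],0,0,0,0,cv2.BORDER_CONSTANT); W=800
out=np.zeros((600,800,3),'u1'); out[:300,:780]=A; d=C[:300]; out[300:,:399]=d; out[300:300+270,400:799]=C[300:570]
cv2.imwrite('pics/c1.png',out)
E
```

```text
cams [ 0.485 -0.035  0.954] [ 0.335 -0.663  0.913]
board px [[255. 289.]
 [283.  54.]
 [778. 114.]
 [749. 349.]] [0.41521345 0.19774756]
[array([0.4991, 0.1477], dtype=float32), array([0.6954, 0.1238], dtype=float32), array([ 0.6452, -0.2884], dtype=float32), array([ 0.4489, -0.2645], dtype=float32)]
mark [ 0.5783 -0.0212  0.004 ]
jar [ 0.5809 -0.0457  0.079 ]
strR [ 0.5708 -0.0858  0.004 ]
hEnd [0.5145 0.0501 0.021 ]
hRoot [0.5513 0.0583 0.021 ]
heelL [0.6057 0.1061 0.024 ]
heelR [0.622  0.0392 0.024 ]
bowlfront [0.5486 0.0662 0.024 ]
spray [ 0.4194 -0.0385  0.15  ]
spatip [ 0.5914 -0.1755  0.006 ]
lensfront [0.6047 0.1663 0.068 ]
cast (array([ 0.54896266, -0.14492561, -0.39321791]), np.float64(0.02866285403050106))
cast (array([ 0.55045702, -0.14316853, -0.38465027]), np.float64(0.09122607849497244))
cast (array([ 0.54902193, -0.14495873, -0.38236134]), np.float64(0.06361956135448593))
```

View pics/c1.png

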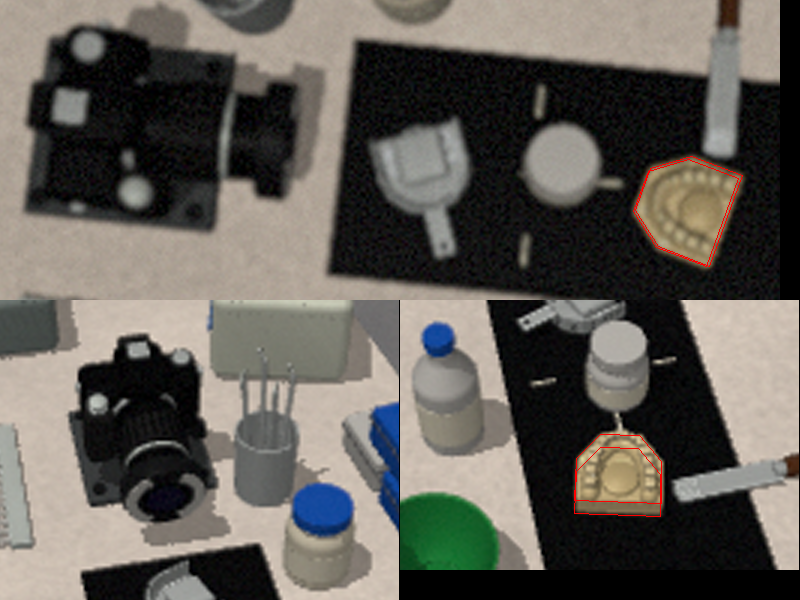

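The cast fit agrees in both views: (.549, -.145), yaw -0.385, against a board yaw of -0.121. The release button is the disc at top-raw (165,204) and side-raw (283,125). Next I work out the moves.

```bash
cat > go.py <<'E'
from h import *
def go(*tg):
    """tg: list of (x,y,z[,yaw turn about world z]) sequential targets -> tool-frame deltas"""
    s=read_state(); p=np.array(s['ee_pos']); q=Ro.from_quat(s['eef_rot'])
    print('t',round(float(s['time']),2),'p',p.round(4),'w',round(float(s['width']),4),'F',np.round(s['ft_force'],1),'x',q.as_matrix()[:,0].round(3),'z',q.as_matrix()[:,2].round(3))
    for t in tg:
        d=np.array(t[:3])-p; print('  ->',t,'tool d',(q.inv().apply(d)).round(4),'len',np.linalg.norm(d).round(3)); p=np.array(t[:3])
        if len(t)>3: q=Ro.from_rotvec([0,0,t[3]])*q; print('     then tool rz',-t[3])
E
python3 - <<'E'
from go import *
go((.581,-.046,.24),(.581,-.046,.06),(.581,-.046,.12),(.755,-.08,.12),(.755,-.08,.058))
ct=get_calibration('top');cs=get_calibration('side')
o1,d1=ray(ct,(165,204));o2,d2=ray(cs,(282.7,124.7)); d1/=np.linalg.norm(d1);d2/=np.linalg.norm(d2)
a=np.linalg.lstsq(np.c_[d1,-d2],o2-o1,rcond=None)[0];print('button',(o1+a[0]*d1).round(4),(o2+a[1]*d2).round(4))
E
```

```text
t 0.1 p [ 0.1994 -0.592   0.2408] w 0.0871 F [0.3 0.4 0.9] x [ 0.319 -0.948 -0.001] z [-0.     0.001 -1.   ]
  -> (0.581, -0.046, 0.24) tool d [-0.3956 -0.536   0.0013] len 0.666
  -> (0.581, -0.046, 0.06) tool d [ 0.0002 -0.      0.18  ] len 0.18
  -> (0.581, -0.046, 0.12) tool d [-0.0001  0.     -0.06  ] len 0.06
  -> (0.755, -0.08, 0.12) tool d [ 8.78e-02 -1.54e-01 -1.00e-04] len 0.177
  -> (0.755, -0.08, 0.058) tool d [ 0.0001 -0.      0.062 ] len 0.062
button [0.5588 0.2606 0.1301] [0.5617 0.2599 0.1301]
```

Call:
step_arm([
  [-0.01, -0.014, 0, 0, 0, 0],
  [-0.018, -0.024, 0, 0, 0, 0],
  [-0.022, -0.03, 0, 0, 0, 0],
  [-0.022, -0.03, 0, 0, 0, 0],
  [-0.022, -0.03, 0, 0, 0, 0],
  [-0.022, -0.03, 0, 0, 0, 0],
  [-0.022, -0.03, 0, 0, 0, 0],
  [-0.022, -0.03, 0, 0, 0, 0],
  [-0.022, -0.03, 0, 0, 0, 0],
  [-0.022, -0.03, 0, 0, 0, 0],
  [-0.022, -0.03, 0, 0, 0, 0],
  [-0.022, -0.03, 0, 0, 0, 0],
], gripper=1, grip_force=15)

```text
time: 1.3
ee_pos: [0.4412, -0.2468, 0.2415]
eef_rot: [0.812, -0.583, 0.0, 0.0]
ft_force: [0.4, -0.5, 0.6]
width: 0.0869
```

Call:
step_arm([
  [-0.022, -0.03, 0, 0, 0, 0],
  [-0.022, -0.03, 0, 0, 0, 0],
  [-0.022, -0.03, 0, 0, 0, 0],
  [-0.022, -0.03, 0, 0, 0, 0],
  [-0.022, -0.03, 0, 0, 0, 0],
  [-0.022, -0.03, 0, 0, 0, 0],
  [-0.015, -0.018, 0, 0, 0, 0],
  [0, 0, 0, 0, 0, 0],
  [0, 0, 0, 0, 0, 0],
])

```text
time: 2.2
ee_pos: [0.5809, -0.046, 0.2412]
eef_rot: [0.813, -0.583, -0.0, 0.0]
ft_force: [0.4, -0.1, -0.9]
width: 0.0875
```

```bash
python3 - <<'E'
from go import *
go((.581,-.046,.24),(.581,-.046,.058))
E
```

```text
t 2.2 p [ 0.5809 -0.046   0.2412] w 0.0875 F [ 0.4 -0.1 -0.9] x [ 0.321 -0.947 -0.   ] z [-0.001 -0.    -1.   ]
  -> (0.581, -0.046, 0.24) tool d [ 0.     -0.0001  0.0012] len 0.001
  -> (0.581, -0.046, 0.058) tool d [ 0.00e+00 -1.00e-04  1.82e-01] len 0.182
```

Call:
step_arm([
  [0, 0, 0.02, 0, 0, 0],
  [0, 0, 0.03, 0, 0, 0],
  [0, 0, 0.03, 0, 0, 0],
  [0, 0, 0.03, 0, 0, 0],
  [0, 0, 0.025, 0, 0, 0],
  [0, 0, 0.02, 0, 0, 0],
  [0, 0, 0.017, 0, 0, 0],
  [0, 0, 0.01, 0, 0, 0],
  [0, 0, 0, 0, 0, 0],
])

```text
time: 3.1
ee_pos: [0.5802, -0.0479, 0.0585]
eef_rot: [0.812, -0.584, -0.001, 0.001]
ft_force: [0.3, 1.0, 0.8]
width: 0.0872
```

Call:
step_arm([
  [0, 0, 0, 0, 0, 0],
  [0, 0, 0, 0, 0, 0],
  [0, 0, 0, 0, 0, 0],
  [0, 0, 0, 0, 0, 0],
  [0, 0, 0, 0, 0, 0],
  [0, 0, 0, 0, 0, 0],
], gripper=0, grip_force=15)

```text
time: 3.7
ee_pos: [0.5816, -0.047, 0.06]
eef_rot: [0.812, -0.583, 0.0, -0.0]
ft_force: [-1.2, -0.1, 4.0]
width: 0.0585
```

Call:
step_arm([
  [0, 0, -0.015, 0, 0, 0],
  [0, 0, -0.025, 0, 0, 0],
  [0.008, -0.014, -0.01, 0, 0, 0],
  [0.016, -0.028, 0, 0, 0, 0],
  [0.016, -0.028, 0, 0, 0, 0],
  [0.016, -0.028, 0, 0, 0, 0],
  [0.016, -0.028, 0, 0, 0, 0],
  [0.012, -0.02, 0, 0, 0, 0],
  [0.004, -0.008, 0, 0, 0, 0],
  [0, 0, 0, 0, 0, 0],
  [0, 0, 0, 0, 0, 0],
])

```text
time: 4.8
ee_pos: [0.755, -0.0809, 0.1098]
eef_rot: [0.812, -0.583, -0.0, -0.0]
ft_force: [-0.1, 0.9, -1.3]
width: 0.0588
```

Call:
step_arm([
  [0, 0, 0.015, 0, 0, 0],
  [0, 0, 0.015, 0, 0, 0],
  [0, 0, 0.01, 0, 0, 0],
  [0, 0, 0.006, 0, 0, 0],
  [0, 0, 0.004, 0, 0, 0],
  [0, 0, 0.002, 0, 0, 0],
  [0, 0, 0, 0, 0, 0],
  [0, 0, 0, 0, 0, 0],
])

```text
time: 5.6
ee_pos: [0.7557, -0.0812, 0.0581]
eef_rot: [0.812, -0.583, 0.0, -0.0]
ft_force: [0.2, -0.8, -1.3]
width: 0.0587
```

```bash
python3 - <<'E'
from go import *
go((.755,-.08,.0555))
E
```

```text
t 5.6 p [ 0.7557 -0.0812  0.0581] w 0.0587 F [ 0.2 -0.8 -1.3] x [ 0.319 -0.948  0.   ] z [ 0.001 -0.    -1.   ]
  -> (0.755, -0.08, 0.0555) tool d [-0.0014  0.0003  0.0026] len 0.003
```

Call:
step_arm([
  [0, 0, 0.003, 0, 0, 0],
  [0, 0, 0, 0, 0, 0],
])

```text
time: 5.8
ee_pos: [0.7561, -0.0812, 0.0558]
eef_rot: [0.812, -0.584, 0.001, -0.0]
ft_force: [-0.4, -0.0, 3.9]
width: 0.0592
```

Call:
step_arm([
  [0, 0, 0, 0, 0, 0],
  [0, 0, 0, 0, 0, 0],
  [0, 0, 0, 0, 0, 0],
  [0, 0, 0, 0, 0, 0],
  [0, 0, -0.01, 0, 0, 0],
  [0, 0, -0.03, 0, 0, 0],
  [0, 0, -0.03, 0, 0, 0],
  [0, 0, -0.03, 0, 0, 0],
  [0, 0, -0.02, 0, 0, 0],
], gripper=1)

```text
time: 6.7
ee_pos: [0.7561, -0.0811, 0.1783]
eef_rot: [0.812, -0.583, 0.001, -0.001]
ft_force: [1.1, 0.5, -0.4]
width: 0.0867
```

```bash
python3 - <<'E'
from go import *
go((.529,.0534,.17,-.1),(.529,.0534,.027))
im=snap('top','top2.png')
E
```

```text
t 6.7 p [ 0.7561 -0.0811  0.1783] w 0.0867 F [ 1.1  0.5 -0.4] x [ 0.319 -0.948  0.001] z [ 0.003 -0.    -1.   ]
  -> (0.529, 0.0534, 0.17, -0.1) tool d [-0.2     0.1724  0.0075] len 0.264
     then tool rz 0.1
  -> (0.529, 0.0534, 0.027) tool d [-0.0002  0.0004  0.143 ] len 0.143
```

Call:
step_arm([
  [-0.012, 0.01, 0, 0, 0, 0],
  [-0.022, 0.019, 0, 0, 0, 0],
  [-0.023, 0.02, 0, 0, 0, 0],
  [-0.023, 0.02, 0, 0, 0, 0],
  [-0.023, 0.02, 0, 0, 0, 0],
  [-0.023, 0.02, 0, 0, 0, 0],
  [-0.023, 0.02, 0, 0, 0, 0],
  [-0.023, 0.02, 0, 0, 0, 0],
  [-0.018, 0.015, 0.007, 0, 0, 0],
  [-0.01, 0.008, 0, 0, 0, 0.05],
  [0, 0, 0, 0, 0, 0.05],
  [0, 0, 0, 0, 0, 0],
], gripper=0.55)

```text
time: 7.95
ee_pos: [0.5285, 0.0537, 0.1682]
eef_rot: [0.782, -0.623, 0.001, -0.0]
ft_force: [0.1, -0.2, 1.1]
width: 0.048
```

```bash
python3 - <<'E'
from go import *
go((.529,.0534,.17),(.529,.0534,.027))
E
```

```text
t 7.95 p [0.5285 0.0537 0.1682] w 0.048 F [ 0.1 -0.2  1.1] x [ 0.223 -0.975  0.001] z [ 0.001 -0.001 -1.   ]
  -> (0.529, 0.0534, 0.17) tool d [ 0.0004 -0.0004 -0.0018] len 0.002
  -> (0.529, 0.0534, 0.027) tool d [-1.00e-04  1.00e-04  1.43e-01] len 0.143
```

Call:
step_arm([
  [0, 0, 0.02, 0, 0, 0],
  [0, 0, 0.03, 0, 0, 0],
  [0, 0, 0.03, 0, 0, 0],
  [0, 0, 0.025, 0, 0, 0],
  [0, 0, 0.016, 0, 0, 0],
  [0, 0, 0.012, 0, 0, 0],
  [0, 0, 0.008, 0, 0, 0],
  [0, 0, 0, 0, 0, 0],
])

```text
time: 8.75
ee_pos: [0.5285, 0.0534, 0.0261]
eef_rot: [0.782, -0.623, -0.0, 0.0]
ft_force: [0.0, 0.5, 0.1]
width: 0.048
```

Call:
step_arm([
  [0, 0, 0, 0, 0, 0],
  [0, 0, 0, 0, 0, 0],
  [0, 0, 0, 0, 0, 0],
  [0, 0, 0, 0, 0, 0],
  [0, 0, 0, 0, 0, 0],
], gripper=0, grip_force=40)

```text
time: 9.25
ee_pos: [0.5288, 0.0534, 0.0268]
eef_rot: [0.782, -0.623, 0.0, -0.0]
ft_force: [0.3, 0.9, -0.5]
width: 0.0158
```

```bash
python3 - <<'E'
from go import *
s=read_state();p=s['ee_pos']
go((p[0],p[1],p[2]+.04),(.40,.085,p[2]+.04),(.40,.085,p[2]-.003))
E
```

```text
t 9.25 p [0.5288 0.0534 0.0268] w 0.0158 F [ 0.3  0.9 -0.5] x [ 0.223 -0.975  0.   ] z [ 0. -0. -1.]
  -> (np.float64(0.5287504844141175), np.float64(0.05337332139164461), np.float64(0.06677312372350228)) tool d [ 0.   -0.   -0.04] len 0.04
  -> (0.4, 0.085, np.float64(0.06677312372350228)) tool d [-5.950e-02  1.185e-01 -1.000e-04] len 0.133
  -> (0.4, 0.085, np.float64(0.023773123723502276)) tool d [-0.     0.     0.043] len 0.043
```

Call:
step_arm([
  [0, 0, -0.012, 0, 0, 0],
  [0, 0, -0.02, 0, 0, 0],
  [-0.008, 0.01, -0.01, 0, 0, 0],
  [-0.016, 0.02, 0, 0, 0, 0],
  [-0.02, 0.025, 0, 0, 0, 0],
  [-0.02, 0.025, 0, 0, 0, 0],
  [-0.016, 0.02, 0, 0, 0, 0],
  [-0.009, 0.012, 0, 0, 0, 0],
  [0, 0, 0.015, 0, 0, 0],
  [0, 0, 0.015, 0, 0, 0],
  [0, 0, 0.01, 0, 0, 0],
  [0, 0, 0.004, 0, 0, 0],
])

```text
time: 10.45
ee_pos: [0.3995, 0.1151, 0.0241]
eef_rot: [0.782, -0.623, -0.0, 0.0]
ft_force: [-1.6, 0.7, 1.1]
width: 0.0143
```

```bash
python3 - <<'E'
from go import *
go((.40,.115,.0235))
E
```

```text
t 10.45 p [0.3995 0.1151 0.0241] w 0.0143 F [-1.6  0.7  1.1] x [ 0.223 -0.975 -0.   ] z [-0.001 -0.    -1.   ]
  -> (0.4, 0.115, 0.0235) tool d [ 0.0002 -0.0005  0.0006] len 0.001
```

Call:
step_arm([
  [0, 0, 0, 0, 0, 0],
  [0, 0, 0, 0, 0, 0],
  [0, 0, 0, 0, 0, 0],
  [0, 0, -0.02, 0, 0, 0],
  [0, 0, -0.036, 0, 0, 0],
  [0, 0, -0.04, 0, 0, 0],
  [0, 0, -0.04, 0, 0, 0],
  [0, 0, -0.04, 0, 0, 0],
  [0, 0, -0.02, 0, 0, 0],
], gripper=0.5)

```text
time: 11.35
ee_pos: [0.4006, 0.1158, 0.2244]
eef_rot: [0.782, -0.623, 0.002, -0.002]
ft_force: [0.3, -0.1, 0.2]
width: 0.0435
```

Call:
step_arm([
  [0.015, -0.002, 0, 0, 0, 0],
  [0.03, -0.004, 0, 0, 0, 0],
  [0.033, -0.005, 0, 0, 0, 0],
  [0.033, -0.005, 0, 0, 0, 0],
  [0.033, -0.005, 0, 0, 0, 0],
  [0.033, -0.005, 0, 0, 0, 0],
  [0.033, -0.005, 0, 0, 0, 0],
  [0.033, -0.005, 0, 0, 0, 0],
  [0.033, -0.005, 0, 0, 0, 0],
  [0.033, -0.004, 0, 0, 0, 0],
  [0.02, -0.003, 0, 0, 0, 0],
  [0.012, -0.001, 0, 0, 0, 0],
])

```text
time: 12.55
ee_pos: [0.5235, -0.2081, 0.2206]
eef_rot: [0.781, -0.624, 0.0, 0.0]
ft_force: [-0.5, -0.3, -0.1]
width: 0.0435
```

Call:
step_arm([
  [0, 0, 0, 0, 0, -0.082],
  [0, 0, 0, 0, 0, -0.11],
  [0, 0, 0, 0, 0, -0.11],
  [0, 0, 0, 0, 0, -0.11],
  [0, 0, 0, 0, 0, -0.11],
  [0, 0, 0, 0, 0, -0.11],
  [0, 0, 0, 0, 0, -0.11],
  [0, 0, 0, 0, 0, -0.11],
  [0, 0, 0, 0, 0, -0.11],
  [0, 0, 0, 0, 0, 0],
])

```text
time: 13.55
ee_pos: [0.5234, -0.2056, 0.2209]
eef_rot: [0.982, -0.19, 0.0, -0.0]
ft_force: [-0.1, 0.2, 0.1]
width: 0.0435
```

```bash
python3 - <<'E'
from fit import *
from go import go
im=snap('top','top3.png');ims=snap('side','side3.png');ct=get_calibration('top');cs=get_calibration('side')
print(fitcast([(im,ct)],(.549,-.145,-.385)),fitcast([(ims,cs)],(.549,-.145,-.385)))
print('bowl',atz(ct,(373,287),.05))
print(np.round(read_state()['joint_positions'],2))
go((.524,-.206,.18),(.524,-.206,.027))
A=ims[60:320,180:460]; cv2.imwrite('pics/s3.png',cv2.resize(A,None,fx=2,fy=2,interpolation=cv2.INTER_CUBIC))
E
```

```text
(array([ 0.54947677, -0.14394902, -0.39075733]), np.float64(0.031123517096999342)) (array([ 0.55004069, -0.14302152, -0.37584397]), np.float64(0.09933828935544486))
bowl [ 0.36215172 -0.19502215  0.05      ]
[ 0.68  0.24 -0.45  1.64  0.11  1.29 -0.17]
t 13.65 p [ 0.5234 -0.2058  0.2208] w 0.0435 F [-0.4 -0.7  0.1] x [ 0.926 -0.377  0.   ] z [ 0. -0. -1.]
  -> (0.524, -0.206, 0.18) tool d [ 0.0007 -0.0001  0.0408] len 0.041
  -> (0.524, -0.206, 0.027) tool d [-0.     0.     0.153] len 0.153
```

View pics/s3.png

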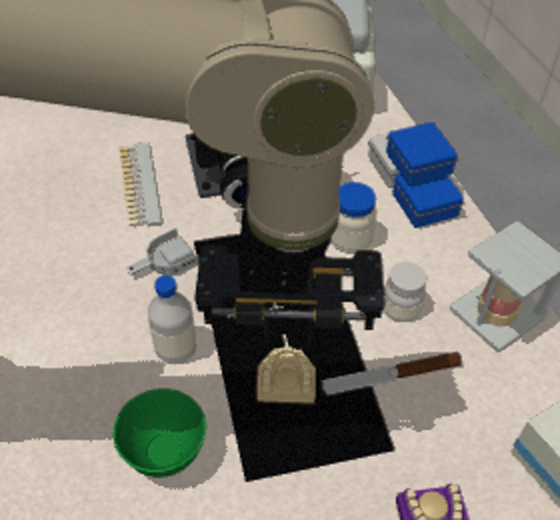

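The jar stands off the board at (405,290), the tray is off at (165,255), and the cast hasn't moved. I descend behind the heel.

Call:
step_arm([
  [0, 0, 0.02, 0, 0, 0],
  [0, 0, 0.035, 0, 0, 0],
  [0, 0, 0.04, 0, 0, 0],
  [0, 0, 0.04, 0, 0, 0],
  [0, 0, 0.03, 0, 0, 0],
  [0, 0, 0.015, 0, 0, 0],
  [0, 0, 0.008, 0, 0, 0],
  [0, 0, 0.005, 0, 0, 0],
  [0, 0, 0, 0, 0, 0],
])

```text
time: 14.55
ee_pos: [0.5239, -0.2064, 0.0282]
eef_rot: [0.982, -0.191, 0.001, 0.0]
ft_force: [-0.4, -1.5, -0.1]
width: 0.0436
```

```bash
python3 - <<'E'
from go import *
m=np.array([.5783,-.0212]);b=np.array([.1212,.9926]);e=m-.0455*b
s=read_state();p=s['ee_pos'];q=Ro.from_quat(s['eef_rot'])
go((.524,-.206,.027)); print('end',e, 'd',e-p[:2])
h=np.array([.5355,-.178])-.0095*np.array([.375,.927]);print('contact TCP',h)
E
```

```text
t 14.55 p [ 0.5239 -0.2064  0.0282] w 0.0436 F [-0.4 -1.5 -0.1] x [ 0.927 -0.375  0.001] z [ 0.001 -0.    -1.   ]
  -> (0.524, -0.206, 0.027) tool d [-0.0001 -0.0005  0.0012] len 0.001
end [ 0.5727854 -0.0663633] d [0.04889392 0.14008456]
contact TCP [ 0.5319375 -0.1868065]
```

Call:
step_arm([
  [0, -0.006, 0, 0, 0, 0],
  [0, -0.008, 0, 0, 0, 0],
  [0, -0.006, 0, 0, 0, 0],
  [0, -0.006, 0, 0, 0, 0],
  [0, -0.008, 0, 0, 0, 0],
  [0, -0.008, 0, 0, 0, 0],
  [0, -0.008, 0, 0, 0, 0],
  [0, -0.008, 0, 0, 0, 0],
  [0, -0.008, 0, 0, 0, 0],
  [0, -0.008, 0, 0, 0, 0],
  [0, -0.006, 0, 0, 0, 0],
  [0, 0, 0, 0, 0, 0],
])

```text
time: 15.75
ee_pos: [0.5537, -0.1306, 0.0275]
eef_rot: [0.982, -0.19, 0.0, -0.0]
ft_force: [-0.5, 1.0, 0.7]
width: 0.0433
```

```bash
cat > chk.py <<'E'
from fit import *
from go import go
def chk(tag,x0,view=0):
    im=snap('top','top%s.png'%tag);ims=snap('side','side%s.png'%tag);ct=get_calibration('top');cs=get_calibration('side')
    for L in ([(im,ct)],[(ims,cs)]):
        v,f=fitcast(L,x0); d=v[:2]-[.5783,-.0212]; b=np.array([.1212,.9926])
        print('cast',v.round(4),'fit',round(f,3),'along board y',(d@b).round(4),'x',(d@[b[1],-b[0]]).round(4),'dyaw',round(v[2]+.1215,3))
    if view:
        cv2.imwrite('pics/v%s.png'%tag,np.hstack([cv2.resize(ims[90:290,220:390],None,fx=2.3,fy=2.3,interpolation=2)[:450],cv2.resize(im[130:330,220:390],None,fx=2.3,fy=2.3,interpolation=2)[:450]]))
E
python3 -c "
from chk import *
go();chk('4',(.575,-.08,-.38),1)"
```

```text
t 15.75 p [ 0.5537 -0.1306  0.0275] w 0.0433 F [-0.5  1.   0.7] x [ 0.928 -0.373  0.   ] z [ 0.     0.001 -1.   ]
cast [ 0.575 -0.08  -0.58 ] fit 1.0 along board y -0.0588 x 0.0039 dyaw -0.459
cast [ 0.6264  0.0166 -2.766 ] fit 0.155 along board y 0.0433 x 0.0432 dyaw -2.645
```

View pics/v4.png

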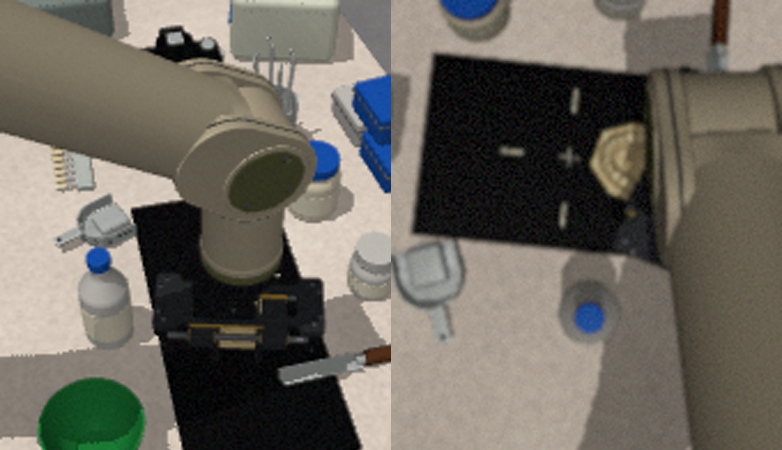

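The side view is blocked by the gripper. The top view shows the cast square against the fingers, and the cross now visible at top-raw (297,198). Next come the last of the straight push and then most of the arc.

Call:
step_arm([
  [0, -0.005, 0, 0, 0, 0],
  [0, -0.005, 0, 0, 0, 0],
  [0, -0.006, 0, 0, 0, -0.033],
  [0, -0.006, 0, 0, 0, -0.033],
  [0, -0.006, 0, 0, 0, -0.033],
  [0, -0.006, 0, 0, 0, -0.033],
  [0, -0.006, 0, 0, 0, -0.033],
  [0, -0.006, 0, 0, 0, -0.033],
  [0, -0.006, 0, 0, 0, -0.033],
  [0, -0.006, 0, 0, 0, -0.033],
  [0, 0, 0, 0, 0, 0],
])

```text
time: 16.95
ee_pos: [0.5699, -0.0753, 0.0276]
eef_rot: [0.998, -0.058, 0.0, -0.0]
ft_force: [-0.2, 0.5, 0.3]
width: 0.0436
```

Call:
step_arm([
  [0, 0.01, 0, 0, 0, 0],
  [0, 0.02, 0, 0, 0, 0],
  [0, 0.03, 0, 0, 0, 0],
  [0, 0.03, -0.01, 0, 0, 0],
  [0, 0.03, -0.03, 0, 0, 0],
  [0, 0.03, -0.04, 0, 0, 0],
  [0, 0.03, -0.03, 0, 0, 0],
  [0, 0.01, 0, 0, 0, 0],
])

```text
time: 17.75
ee_pos: [0.5476, -0.2713, 0.1423]
eef_rot: [0.998, -0.063, 0.003, 0.002]
ft_force: [1.2, -0.5, 0.4]
width: 0.0438
```

```bash
python3 -c "
from chk import *
go();chk('5',(.574,-.034,-.13),1);ct=get_calibration('top');print('mark',atz(ct,(297.4,198.3),.004))"
```

```text
t 17.75 p [ 0.5476 -0.2713  0.1423] w 0.0438 F [ 1.2 -0.5  0.4] x [ 0.992 -0.125  0.007] z [ 0.006 -0.005 -1.   ]
cast [ 0.5752 -0.0262 -0.1112] fit 0.055 along board y -0.0053 x -0.0024 dyaw 0.01
cast [ 0.6611 -0.0637  0.4075] fit 0.739 along board y -0.0321 x 0.0873 dyaw 0.529
mark [ 0.57802468 -0.02207481  0.004     ]
```

View pics/v5.png

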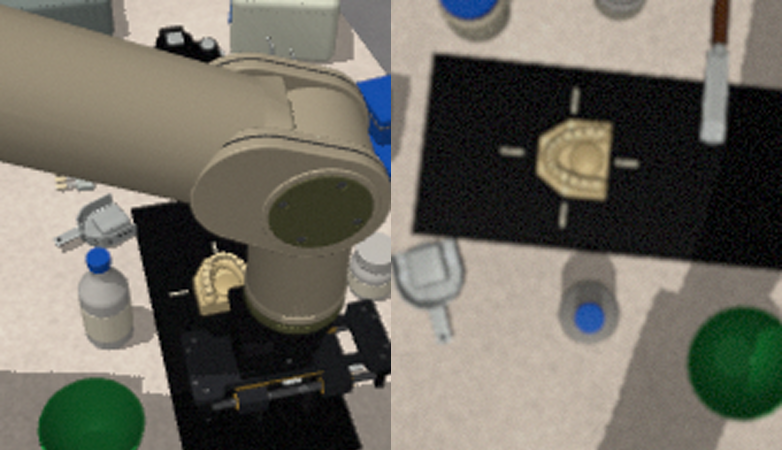

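The cast is within about 6 mm of the cross and 0.01 rad of square, well inside tolerance, so I leave it. Next is the button: close the fingers, raise and turn.

Call:
step_arm([
  [0, 0, -0.03, 0, 0, 0],
  [0, 0, -0.04, 0, 0, 0.1],
  [0, 0, -0.04, 0, 0, 0.12],
  [0, 0, -0.02, 0, 0, 0.12],
  [0, 0, 0, 0, 0, 0.12],
  [0, 0, 0, 0, 0, 0.12],
  [0, 0, 0, 0, 0, 0.12],
  [0, 0, 0, 0, 0, 0.12],
  [0, 0, 0, 0, 0, 0.12],
  [0, 0, 0, 0, 0, 0.12],
  [0, 0, 0, 0, 0, 0.12],
  [0, 0, 0, 0, 0, 0.05],
], gripper=0, grip_force=30)

```text
time: 19.05
ee_pos: [0.5468, -0.2637, 0.2656]
eef_rot: [0.78, -0.626, -0.001, 0.0]
ft_force: [-0.6, -0.9, -0.2]
width: 0.0006
```

```bash
python3 -c "
from go import *
go((.56,.20,.27),(.56,.26,.25));print(read_state()['joint_positions'].round(2))"
```

```text
t 19.05 p [ 0.5468 -0.2637  0.2656] w 0.0006 F [-0.6 -0.9 -0.2] x [ 0.216 -0.976 -0.002] z [-0.002  0.002 -1.   ]
  -> (0.56, 0.2, 0.27) tool d [-0.4499 -0.1131 -0.0037] len 0.464
  -> (0.56, 0.26, 0.25) tool d [-0.0585 -0.013   0.0201] len 0.063
[ 0.63  0.3  -0.32  1.46  0.09  1.4  -1.05]
```

Call:
step_arm([
  [-0.015, -0.004, 0, 0, 0, 0],
  [-0.03, -0.007, 0, 0, 0, 0],
  [-0.04, -0.01, 0, 0, 0, 0],
  [-0.04, -0.01, 0, 0, 0, 0],
  [-0.04, -0.01, 0, 0, 0, 0],
  [-0.04, -0.01, 0, 0, 0, 0],
  [-0.04, -0.01, 0, 0, 0, 0],
  [-0.04, -0.01, 0, 0, 0, 0],
  [-0.04, -0.01, 0, 0, 0, 0],
  [-0.04, -0.01, 0, 0, 0, 0],
  [-0.04, -0.01, 0, 0, 0, 0],
  [-0.04, -0.01, 0, 0, 0, 0],
])

```text
time: 20.25
ee_pos: [0.5561, 0.1966, 0.2667]
eef_rot: [0.782, -0.623, -0.0, 0.0]
ft_force: [1.3, 0.6, 0.4]
width: 0.0007
```

Call:
step_arm([
  [0, 0, 0, 0, 0, 0],
  [0, 0, 0, 0, 0, 0],
])

```text
time: 20.45
ee_pos: [0.5562, 0.1958, 0.2665]
eef_rot: [0.782, -0.623, -0.001, 0.001]
ft_force: [0.8, -0.6, -1.6]
width: 0.0008
```

```bash
python3 -c "
from go import *
im=snap('wrist','w1.png');c=get_calibration('wrist')
for z in (.125,.13,.135,.14): print(z,proj(c,(.560,.2603,z)).round(1))
go((.56,.26,.25),(.56,.26,.17))"
```

```text
0.125 [259.3 173.9]
0.13 [258.2 175.1]
0.135 [257.  176.3]
0.14 [255.7 177.6]
t 20.5 p [0.5569 0.194  0.2667] w 0.0004 F [ 0.1  0.4 -1. ] x [ 0.222 -0.975  0.   ] z [-0.001 -0.001 -1.   ]
  -> (0.56, 0.26, 0.25) tool d [-0.0636 -0.0177  0.0167] len 0.068
  -> (0.56, 0.26, 0.17) tool d [-0.     -0.0001  0.08  ] len 0.08
```

View pics/w1.png

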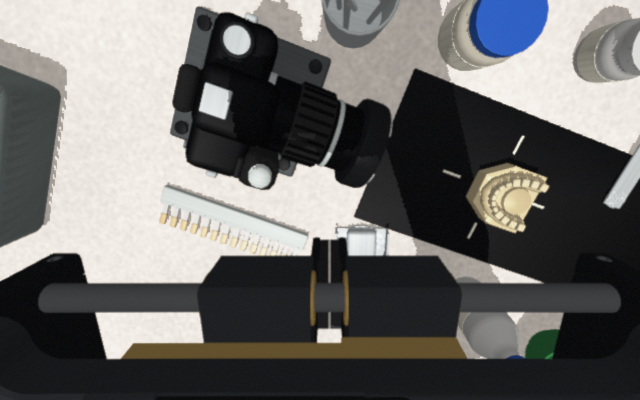

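The wrist view shows the button at (260,176), and my triangulated point projects to (258,175), so they agree. The cast sits inside the four strips.

```bash
python3 -c "
from fit import *
c=get_calibration('wrist');im=cv2.imread('pics/w1.png')
print(fitcast([(im,c)],(.575,-.026,-.12)), atz(c,(495,188.7),.004), 'btn',atz(c,(260,176),.130))"
```

```text
(array([ 0.57302003, -0.02985193, -0.09977193]), np.float64(0.08926628144015447)) [ 0.57712822 -0.02587341  0.004     ] btn [0.55950849 0.25855104 0.13      ]
```

Call:
step_arm([
  [-0.015, -0.005, 0, 0, 0, 0],
  [-0.025, -0.007, 0, 0, 0, 0],
  [-0.017, -0.004, 0.007, 0, 0, 0],
  [-0.007, -0.002, 0.02, 0, 0, 0],
  [0, 0, 0.03, 0, 0, 0],
  [0, 0, 0.025, 0, 0, 0],
  [0, 0, 0.012, 0, 0, 0],
  [0, 0, 0, 0, 0, 0],
  [0, 0, 0, 0, 0, 0],
])

```text
time: 21.4
ee_pos: [0.5618, 0.2599, 0.1746]
eef_rot: [0.781, -0.625, 0.0, -0.001]
ft_force: [0.5, 0.9, 0.6]
width: 0.0004
```

Call:
step_arm([
  [0, 0, 0.006, 0, 0, 0],
  [0, 0, 0.006, 0, 0, 0],
  [0, 0, 0.003, 0, 0, 0],
  [0, 0, 0, 0, 0, 0],
  [0, 0, 0, 0, 0, 0],
])

```text
time: 21.9
ee_pos: [0.5614, 0.2596, 0.1586]
eef_rot: [0.781, -0.625, 0.0, 0.0]
ft_force: [0.1, -0.2, 0.3]
width: 0.0005
```

Call:
step_arm([
  [0, 0, 0.001, 0, 0, 0],
  [0, 0, 0.001, 0, 0, 0],
  [0, 0, 0, 0, 0, 0],
])

```text
time: 22.2
ee_pos: [0.5614, 0.2596, 0.1564]
eef_rot: [0.781, -0.625, 0.0, 0.0]
ft_force: [-0.6, -0.8, -0.6]
width: 0.0005
```

Call:
step_arm([
  [0, 0, 0.001, 0, 0, 0],
  [0, 0, 0.001, 0, 0, 0],
  [0, 0, 0, 0, 0, 0],
])

```text
time: 22.5
ee_pos: [0.5614, 0.2597, 0.1545]
eef_rot: [0.781, -0.625, 0.0, -0.0]
ft_force: [-0.2, 0.2, 1.3]
width: 0.0005
```

Call:
step_arm([
  [0, 0, 0.001, 0, 0, 0],
  [0, 0, 0, 0, 0, 0],
])

```text
time: 22.7
ee_pos: [0.5615, 0.2597, 0.1536]
eef_rot: [0.781, -0.625, 0.0, -0.0]
ft_force: [0.3, 1.3, 2.3]
width: 0.0009
```

Call:
step_arm([
  [0, 0, 0.001, 0, 0, 0],
  [0, 0, 0, 0, 0, 0],
])

```text
time: 22.9
ee_pos: [0.5615, 0.2598, 0.1526]
eef_rot: [0.781, -0.625, 0.0, -0.0]
ft_force: [-0.2, 0.6, 2.8]
width: 0.0005
```

Call:
step_arm([
  [0, 0, 0.001, 0, 0, 0],
  [0, 0, 0, 0, 0, 0],
])

```text
time: 23.1
ee_pos: [0.5615, 0.2599, 0.1518]
eef_rot: [0.781, -0.625, 0.0, -0.0]
ft_force: [-0.4, 1.6, 4.4]
width: 0.0007
```

Call:
step_arm([
  [0, 0, 0, 0, 0, 0],
  [0, 0, 0, 0, 0, 0],
])

```text
time: 23.3
ee_pos: [0.5615, 0.2599, 0.1518]
eef_rot: [0.781, -0.625, 0.0, -0.0]
ft_force: [0.1, 1.2, 4.1]
width: 0.0003
```

Call:
step_arm([
  [0, 0, 0.0005, 0, 0, 0],
  [0, 0, 0, 0, 0, 0],
])

```text
time: 23.5
ee_pos: [0.5616, 0.26, 0.1516]
eef_rot: [0.781, -0.625, 0.0, -0.0]
ft_force: [-0.4, 1.0, 7.5]
width: 0.0004
```

Call:
step_arm([
  [0, 0, 0, 0, 0, 0],
  [0, 0, 0, 0, 0, 0],
])

```text
time: 23.7
ee_pos: [0.5616, 0.2599, 0.1516]
eef_rot: [0.781, -0.625, 0.0, -0.0]
ft_force: [-0.1, 0.8, 7.4]
width: 0.0007
```

The button stands firm at 4 to 7 N, which is the first click. I ease back slightly and hold.

Call:
step_arm([
  [0, 0, -0.0003, 0, 0, 0],
  [0, 0, 0, 0, 0, 0],
  [0, 0, 0, 0, 0, 0],
  [0, 0, 0, 0, 0, 0],
  [0, 0, 0, 0, 0, 0],
  [0, 0, 0, 0, 0, 0],
  [0, 0, 0, 0, 0, 0],
  [0, 0, 0, 0, 0, 0],
  [0, 0, 0, 0, 0, 0],
  [0, 0, 0, 0, 0, 0],
  [0, 0, 0, 0, 0, 0],
  [0, 0, 0, 0, 0, 0],
])

```text
time: 24.9
ee_pos: [0.5615, 0.2599, 0.1517]
eef_rot: [0.781, -0.625, 0.0, -0.0]
ft_force: [-0.1, 1.9, 5.5]
width: 0.0002
```

Call:
step_arm([
  [0, 0, 0.001, 0, 0, 0],
  [0, 0, 0.001, 0, 0, 0],
  [0, 0, 0.001, 0, 0, 0],
  [0, 0, 0.001, 0, 0, 0],
  [0, 0, 0, 0, 0, 0],
])

```text
time: 25.4
ee_pos: [0.5617, 0.2604, 0.1486]
eef_rot: [0.781, -0.625, 0.0, -0.001]
ft_force: [-2.2, 0.9, 11.8]
width: 0.0007
```

Call:
step_arm([
  [0, 0, 0.001, 0, 0, 0],
  [0, 0, 0, 0, 0, 0],
  [0, 0, 0, 0, 0, 0],
])

```text
time: 25.7
ee_pos: [0.5617, 0.2605, 0.1482]
eef_rot: [0.781, -0.625, 0.0, -0.001]
ft_force: [-4.4, 0.9, 16.2]
width: 0.0005
```

Call:
step_arm([
  [0, 0, -0.004, 0, 0, 0],
  [0, 0, -0.006, 0, 0, 0],
  [0, 0, -0.01, 0, 0, 0],
  [0, 0, -0.03, 0, 0, 0],
  [0, 0, -0.04, 0, 0, 0],
  [0, 0, -0.03, 0, 0, 0],
  [0, 0, -0.01, 0, 0, 0],
  [0, 0, 0, 0, 0, 0],
])

```text
time: 26.5
ee_pos: [0.5618, 0.2596, 0.2776]
eef_rot: [0.781, -0.625, 0.001, -0.001]
ft_force: [0.2, 0.0, 0.1]
width: 0.0002
```

```bash
python3 -c "
from chk import *
go();chk('9',(.575,-.026,-.12))
im=cv2.imread('pics/top9.png');ims=cv2.imread('pics/side9.png')
cv2.imwrite('pics/v9.png',np.hstack([cv2.resize(im[120:300,110:420],None,fx=1.3,fy=1.3),cv2.resize(ims[60:240,200:480],None,fx=1.3,fy=1.3)]))"
```

```text
t 26.5 p [0.5618 0.2596 0.2776] w 0.0002 F [0.2 0.  0.1] x [ 0.219 -0.976  0.   ] z [ 0.002  0.    -1.   ]
cast [ 0.5748 -0.0265 -0.095 ] fit 0.048 along board y -0.0057 x -0.0028 dyaw 0.026
cast [ 0.5771 -0.0253 -0.1199] fit 0.1 along board y -0.0042 x -0.0007 dyaw 0.002
```

View pics/v9.png

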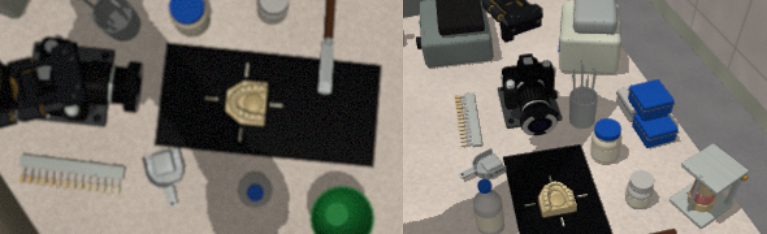

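```bash
python3 -c "
from chk import *
c=get_calibration('top')
for n,px in (('handle end',(175,203)),('bowl heel L',(145,155)),('bowl heel R',(182,150))):
    w=atz(c,(110+px[0]/1.3,120+px[1]/1.3),.018); d=w[:2]-[.585,.0365]; print(n,w.round(3),'xb',(d@[.9926,-.1212]).round(3))
close_job()"
```

```text
handle end [0.392 0.108 0.018] xb -0.201
bowl heel L [0.481 0.163 0.018] xb -0.119
bowl heel R [0.489 0.094 0.018] xb -0.102
the job is handed in; nothing more can be done
```

The record photograph is taken and the job is handed in, at about 26.6 s of the 64 s allowed; no verdict is reported.

- **Clearing the board:** I lifted the jar off to the far side, where it stands upright. The tray went off to the robot's side, carried by its handle.
- **Cast:** I pushed it along the board from its heel with both fingertips, never gripping or lifting it. In the last pictures it was 4 to 6 mm short of the cross and within 0.03 rad of facing the lens; both cameras agree.
- **Button:** I held it at its first click (4 to 7.5 N, where it stood firm) for about 2 s. I then pressed it home (about 3 mm more travel, 16 N) and let go. The fingers are well clear, with no force on the tool, but I couldn't read the button's own position to confirm it came up.
- **Bystanders:** they look unmoved in the last picture, which I did not measure.

**Weakest check:** the tray's centre is about 132 to 140 mm from the board's centre line, against the 125 mm needed. I worked that out from the pictures and from where I set it down. The side camera's cast measurements mid-push were useless because the gripper blocked its view; I relied on the top camera there.

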